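Fill the gaps in the city-block model and hold the tower through the deck

ROBOT

A 7-joint arm with a two-finger parallel gripper is mounted at the origin on the work surface. World frame = base frame: x ahead of the robot, y to its left, z up, the work surface at z = 0. Lengths are in m, angles in rad, forces in N, time in s.
With the tool pointing down it reaches from about 0.425 to 0.975 m from the base axis. Payload 16.7 kg.
Tool frame: the origin (TCP) lies between the finger pads; the fingertips stand 22 mm ahead of it and the grasp point (between the pads) lies 3 mm ahead of it; z points along the fingers, y is the direction in which the jaws open and shut (so a half turn about z gives the same grasp; the last joint's range is limited). The gripper opens to 85 mm and grips with 20 to 120 N. Pads are 22 mm wide; open, the fingers measure 114 mm over their backs; the gripper's body (76 mm by 85 mm) begins 54 mm behind the grasp point. The pads swing forward as they close: fully open they stand 13 mm farther back than shut.
Start: joints at [-1.395, 0.426, 0.074, 1.606, -0.034, 1.111, -0.067], TCP at [0.215, 0.64, 0.253] pointing down, gripper open.
Joint ranges: [-2.85, 2.85], [-0.5, 2.14], [-1.23, 1.37], [0.21, 2.46], [-1.02, 4.16], [0.16, 2.05], [-2.73, 2.73]. Speed limits (rad/s): [1.89, 1.89, 2.39, 2.39, 3.01, 3.01, 3.01].

INTERFACE

Orientations are given as a unit quaternion [w, x, y, z].
In Python, from rig import * gives the robot as it stands.
- The arm moves only by the tool arm_command, never from a script. Its argument "steps" is a list of rows, each a list of 7 numbers: the turn, a rotation vector about the tool's x, y, z in degrees, then the shift along the tool's x, y, z in mm, then the finger opening in mm, from 0 to 85.4. A call has 1 to 8 rows; each row is the pose to reach, as a shift and turn from the pose commanded when the call began, along the tool's axes at that moment; what a row does not reach only later rows make up. A row lasts 1/10 s, in which the tool goes at most 50 mm and 8.59 degrees, less where a joint would pass 70% of its speed; a pose out of reach is approached as far as the arm can. A call with a gripper value outside its range is refused whole. The fingers move at their own pace and stop on an object; "squeeze" is the grip in N (left out, the last holds). Time passes only in rows, so rows that repeat a pose let the fingers close. It gives the time, the measured TCP pose, the force and the opening at its end, in the units of the state.
- get_obs(): the state, without advancing time (a new reading comes with each control period).
- read_camera(name): name is "scene" or "top"; returns a dict with "frame" (384x512x3 uint8, red, green, blue), "intrinsics" (3x3 intrinsics, pixels), "k1" (the pictures are not rectified: a ray, as slopes to the right and down, at radius r is drawn at 1 + k1 r^2 times it, then the intrinsics apply), "xyz" and "orientation" of the camera in the world. Camera axes: x right, y up, looking along -z (the intrinsics and any distortion apply to the point x, -y, -z); pixel columns grow to the right and rows downward; lengths in m; the calibration is good to about 2 mm. A picture is of the moment at which its call begins. There is no depth.
- close_job(): hands the job in, once; it reports no verdict.
The state is a dict: "t": time; "q": joint angles; "qvel": joint speeds; "joint_torque": joint torques, N m; "tcp_pos": TCP position; "eef_rot": TCP orientation; "contact_force": force on the tool from outside, world axes, zero at the start; "wrist_torque": the same for the moment, N m; "width": finger opening in m.
Only numpy, scipy, OpenCV 4.12 (cv2) and the standard library are available. Lean on these libraries where they do the work, as an engineer would, in place of code of your own. Each camera call takes 0.05 s, during which the arm holds its last target. There are 200 camera calls.

TASK

Each of the three rows of the architectural model is one building short: stand each of the two shorter loose timber blocks upright in the empty recess of the ground row whose finished blocks are as tall as it is. Pass the longest block foot first down through the slot in the raised deck and finish while still holding it there, upright, its roof level with the roof of the finished tower on the deck, hanging freely in the slot without leaning on its sides, with its foot clear of the board below. Do not let go of it at the end, and leave the other things on the bench where they are.

Things in the scene. Friction and masses are not known exactly. Their poses are not given: they have to be found in the camera images.
- model: the fixed model: board 250 (x) x 310 (y) mm, white card top 12 mm above the bench. Origin: centre of its underside, on the bench; x along its three parallel rows towards their empty places, z up. Finished blocks have the loose blocks' section, 50 mm along x, 22 along y. Raised deck: x -100 to 105, y 52 to 138, top 72 mm above the bench. Tiny trees up to 40 mm high stand between the rows
- plot_low (a point): floor centre of the empty recess ending the low row, 8 mm above the bench; recess 56 (model x) x 28 (y) mm, 4 mm deep; at model x 75, y -95. The row's two finished blocks, 72 mm tall, roofs 80 mm above the bench, stand 80 and 160 mm behind it (model -x); axes as the model's
- plot_mid (a point): floor centre of the empty recess ending the middle row, 8 mm above the bench; recess 56 (model x) x 28 (y) mm, 4 mm deep; at model x 75, y -5. The row's two finished blocks, 96 mm tall, roofs 104 mm above the bench, stand 80 and 160 mm behind it (model -x); axes as the model's
- slot (a point): centre of the slot through the raised deck, at the deck's top face, 72 mm above the bench; slot 54 (model x) x 26 (y) mm, 2 mm clear of the block on every side, straight through the 6 mm deck, no chamfer; open below down to the card, 60 mm under the deck top; at model x 60, y 95; axes as the model's
- deck_roof (a point): roof centre of the finished tower on the deck, 75 mm above the deck top, 147 mm above the bench, 105 mm behind the slot (model -x). The long block held with its roof level with it has its foot 45 mm below the deck top, 15 mm above the card
- block_short: loose plain timber block, 50 (its x) x 22 (its y) x 72 mm tall (its z), 6 scored storeys of 12 mm, standing upright on the bench at the start; same section and wood as the other two loose blocks, told apart by length only; about 55 g; origin at the centre of its foot
- block_mid: loose plain timber block, 50 (its x) x 22 (its y) x 96 mm tall (its z), 8 scored storeys of 12 mm, standing upright on the bench at the start; same section and wood as the other two loose blocks, told apart by length only; about 73 g; origin at the centre of its foot
- block_long: loose plain timber block, 50 (its x) x 22 (its y) x 120 mm tall (its z), 10 scored storeys of 12 mm, standing upright on the bench at the start; same section and wood as the other two loose blocks, told apart by length only; about 92 g; origin at the centre of its foot
- glue: bystander: white glue bottle, 48 mm across, 132 mm tall, upright; origin at its base centre
- tape: bystander: roll of tape lying flat, 90 mm across, 24 mm high; origin at its base centre
- pins: bystander: clear jar with steel cap, 52 mm across, 60 mm tall; origin at its base centre
- offcut: bystander: cork offcut 70 x 45 x 30 mm high; origin at its base centre
Things that resemble listed ones, but are neither listed nor needed, are in the scene too. What is shaped like the block_long but blue or red is not meant.

How it is judged:
At the end, for the whole second after the job is handed in: 72 mm block in the low recess, 96 mm block in the middle one: on the floor (2 mm), centred (6 mm), upright (0.06 rad), still; fingers grip (2 N) the 120 mm block in the slot: centred (6 mm), upright (0.06 rad), still, foot 45 mm below deck top (5 mm), under 5 N on the model (x of block_short in the frame of plot_low between -0.006 and 0.006 m and y of block_short in the frame of plot_low between -0.006 and 0.006 m and z of block_short in the frame of plot_low between -0.003 and 0.002 m and angle between each of block_short, block_mid, block_long's own z axis and vertical below 0.06 rad and linear speed of each of block_short, block_mid, block_long below 0.01 m/s and x of block_mid in the frame of plot_mid between -0.006 and 0.006 m and y of block_mid in the frame of plot_mid between -0.006 and 0.006 m and z of block_mid in the frame of plot_mid between -0.003 and 0.002 m and x of block_long in the frame of slot between -0.006 and 0.006 m and y of block_long in the frame of slot between -0.006 and 0.006 m and z of block_long in the frame of slot between -0.05 and -0.04 m and contact force between block_long and the fingers above 2 N and contact force between block_long and model below 5 N); the arm keeps its last pose, push and grip.
It fails at once if a bystander is pushed or carried more than 30 mm (distance of any of glue, tape, pins, offcut from where it was at the start of the episode above 0.03 m).
It also fails if it takes over 72 s, if anything falls off the work surface, if the arm or the gripper's body presses on something with over 40 N, if the wrist force passes 120 N, or if a joint passes its speed limit or range.

## Working session

There is one attempt and no reset: what is moved stays moved. The work goes in short steps, Python scripts to look and compute and a tool call to move; the robot and the scene stay as the last step left them, time stands still between calls to the robot, and variables do not carry over. Pictures are saved under pics/ and viewed, about 8 in all and at most 12, crops included, and the job is handed in when it is done.

Besides the shell and the picture viewer there is one more tool, called after ">>>" by a JSON object that holds its "fn" and its "kwargs", one argument or row to a line. arm_command: Moves the arm, as the interface text tells. Its arguments: {"type":"object","properties":{"steps":{"type":"array"},"squeeze":{"type":"number"}},"required":["steps"]}

```bash
mkdir -p pics; ls
cat > h.py <<'E'
from rig import *
import numpy as np, cv2
from scipy.spatial.transform import Rotation as R
def cam(n):
    c=read_camera(n); return c
def save(c,name,crop=None,s=1):
    f=c["frame"][:,:,::-1]
    if crop: x0,y0,x1,y1=crop; f=f[y0:y1,x0:x1]
    cv2.imwrite("pics/"+name,cv2.resize(f,None,fx=s,fy=s,interpolation=cv2.INTER_CUBIC))
def rot(c):
    w,x,y,z=c["orientation"]; return R.from_quat([x,y,z,w]).as_matrix()
def dist(c): return np.array([c["k1"],0,0,0,0.])
def p2w(c,uv,z):
    uv=np.array(uv,float).reshape(-1,1,2)
    n=cv2.undistortPoints(uv,np.array(c["intrinsics"]),dist(c)).reshape(-1,2)
    d=np.c_[n[:,0],-n[:,1],-np.ones(len(n))]@rot(c).T
    o=np.array(c["xyz"]); z=np.broadcast_to(z,len(n))
    return o+d*((z-o[2])/d[:,2])[:,None]
def w2p(c,P):
    q=(np.array(P,float)-np.array(c["xyz"]))@rot(c); q=q*[1,-1,-1]
    return cv2.projectPoints(q.reshape(-1,1,3),np.zeros(3),np.zeros(3),np.array(c["intrinsics"]),dist(c))[0].reshape(-1,2)
E
python3 - <<'E'
from h import *
import pickle
o=get_obs(); print(o)
for n in("top","scene"):
    c=cam(n); print(n,c["intrinsics"],c["k1"],c["xyz"],c["orientation"]); save(c,n+"0.png",None,1.5); pickle.dump(c,open(n+"0.pkl","wb"))
E
```

```text
pics
{'t': 0.0, 'q': array([-1.39550575,  0.42671796,  0.07384711,  1.60668148, -0.03410754,
        1.11080204, -0.067086  ]), 'qvel': array([-0.00010984,  0.00044313, -0.00031849, -0.00185065, -0.00019641,
       -0.00028419,  0.00024848]), 'joint_torque': array([ 1.18524564e-03, -9.49830151e+01,  3.76154244e+00, -4.63515079e+01,
        1.92356593e-02,  9.99125827e-03, -8.10673384e-06]), 'tcp_pos': array([0.21529083, 0.63930288, 0.25258697]), 'eef_rot': array([-6.39134919e-05,  1.61692196e-01,  9.86841010e-01, -6.71725942e-04]), 'contact_force': array([-0.82391011, -0.61770864, -0.15710426]), 'wrist_torque': array([ 0.02041521,  0.05415921, -0.01450677]), 'width': 0.08543655145523456}
top [[465.09440935   0.         258.76852889]
 [  0.         465.09440935 185.90800014]
 [  0.           0.           1.        ]] -0.1601961156048312 [ 0.27919182 -0.03413742  1.34791947] [ 0.70877912  0.06776315 -0.06578728 -0.69907964]
scene [[385.0904829    0.         254.48402437]
 [  0.         385.0904829  191.56126717]
 [  0.           0.           1.        ]] -0.0903986380181109 [ 1.21136518 -0.31411744  0.60199515] [0.73527218 0.39729379 0.26845362 0.47902518]
```

View pics/top0.png

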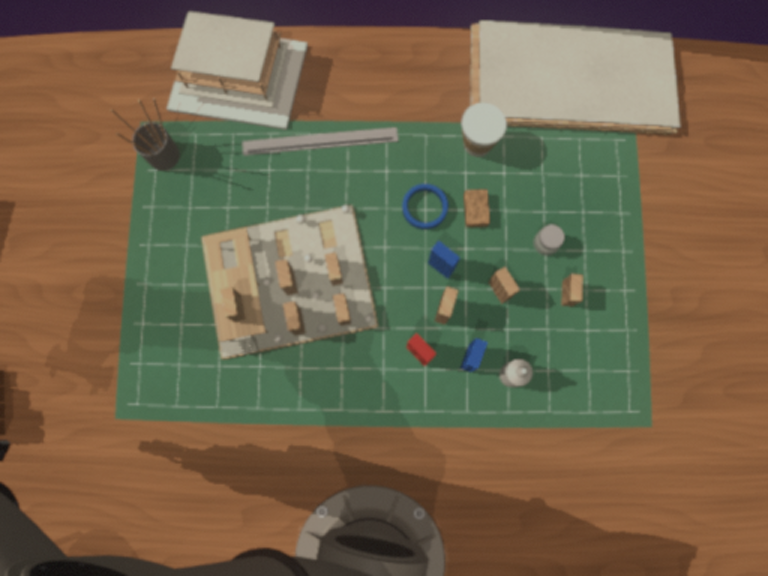

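View pics/scene0.png

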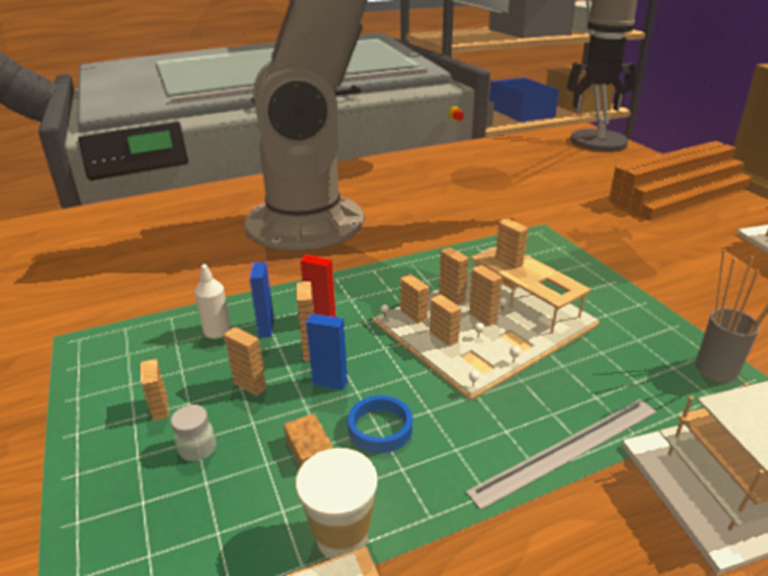

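The top view (1.5×) shows the model at (290,280), with the deck on its left and the empty recesses towards the top. Three timber blocks stand at (447,304), (505,284) and (573,289). The blue (445,258 and 475,355) and red (421,348) blocks are decoys. In the scene view the timber blocks are at (305,320), (245,360) and (152,388). They appear to be long, mid and short in that order, which I'll check by fitting lengths.

```bash
cat > fit.py <<'E'
from h import *
import pickle
from scipy.optimize import minimize
def box(x,y,yaw,h,z0=0,L=.05,W=.022):
    c,s=np.cos(yaw),np.sin(yaw)
    return np.array([[x+c*a-s*b,y+s*a+c*b,z] for z in(z0,z0+h) for a in(-L/2,L/2) for b in(-W/2,W/2)])
def woodmask(c):
    hsv=cv2.cvtColor(c["frame"],cv2.COLOR_RGB2HSV)
    m=((hsv[...,0]<25)&(hsv[...,1]>60)&(hsv[...,2]>40)).astype(np.uint8)
    return m
def sil(c,P,shape,S=4):
    m=np.zeros((shape[0]*S,shape[1]*S),np.uint8)
    h=cv2.convexHull(((w2p(c,P)+.5)*S*16).astype(np.int32)-8*16//8)
    cv2.fillConvexPoly(m,h,1,shift=4); return cv2.resize(m.astype(np.float32),(shape[1],shape[0]),interpolation=cv2.INTER_AREA)
def cost(cs,ms,P):
    t=0
    for c,m in zip(cs,ms):
        s=sil(c,P,m.shape); t+=1-np.minimum(s,m).sum()/max(np.maximum(s,m).sum(),1)
    return t
def comp(m,uv):
    n,l,st,_=cv2.connectedComponentsWithStats(m,connectivity=4); k=l[int(uv[1]),int(uv[0])]; return (l==k).astype(np.float32),st[k]
E
python3 - <<'E'
from fit import *
T,S=[pickle.load(open(n+"0.pkl","rb")) for n in("top","scene")]
mt,ms=woodmask(T),woodmask(S)
for name,a,b in(("A",(298,203),(203,213)),("B",(337,189),(163,240)),("C",(382,193),(101,259))):
    A,sa=comp(mt,a); B,sb=comp(ms,b); print(name,sa,sb)
    p0=p2w(T,a,.1)[0]
    best=None
    for h in(.072,.096,.120):
        r=min((minimize(lambda q:cost((T,S),(A,B),box(q[0],q[1],q[2],h)),[p0[0],p0[1],y],method="Nelder-Mead",options=dict(initial_simplex=[[p0[0],p0[1],y],[p0[0]+.015,p0[1],y],[p0[0],p0[1]+.015,y],[p0[0],p0[1],y+.4]])) for y in(-.6,0,.6)),key=lambda r:r.fun)
        print(h,r.x.round(4),round(r.fun,3))
corn=p2w(T,np.array([(203,236),(352,207),(377,328),(221,357)])/1.5,.012); print(corn.round(3), [np.linalg.norm(corn[i]-corn[i-1]).round(3) for i in range(4)])
a=cv2.resize(T["frame"][130:245,125:260,::-1],None,fx=5,fy=5,interpolation=cv2.INTER_CUBIC)
cv2.imwrite("pics/modeltop.png",a)
E
```

```text
A [291 191  14  25 212] [    0     0   512   384 79253]
0.072 [ 0.4829 -0.1401 -0.2929] 1.136
0.096 [ 0.4791 -0.1385 -0.2902] 1.086
0.12 [ 0.4763 -0.1369 -0.2901] 1.09
B [326 178  20  24 281] [    0     0   512   384 79253]
0.072 [ 0.5216 -0.2494  0.5254] 1.11
0.096 [ 0.5194 -0.2474  0.5691] 1.061
0.12 [ 0.5156 -0.2441  0.5858] 1.163
C [375 183  14  21 255] [ 94 239  18  41 506]
0.072 [ 0.5125 -0.3817 -0.0357] 0.192
0.096 [ 0.5126 -0.3813 -0.0427] 0.469
0.12 [ 0.5129 -0.381  -0.026 ] 0.716
[[ 0.617  0.343  0.012]
 [ 0.68   0.045  0.012]
 [ 0.438 -0.008  0.012]
 [ 0.377  0.292  0.012]] [np.float64(0.245), np.float64(0.304), np.float64(0.247), np.float64(0.307)]
```

View pics/modeltop.png

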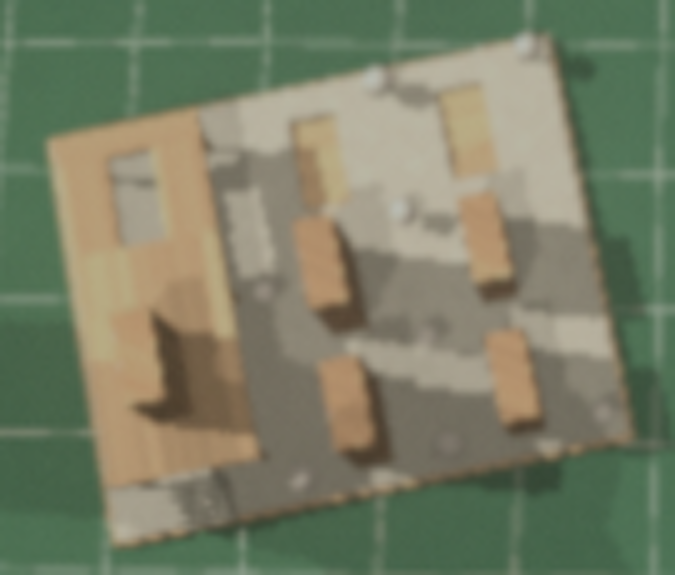

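The crop shows both recesses (mid around (320,162), low around (469,131)), the slot (139,198) and the deck edges clearly. I'll fit the model pose from these corners and redo the block fits with tighter masks.

```bash
cat > /tmp/a.py <<'E'
from fit import *
from scipy.optimize import least_squares
T,S=[pickle.load(open(n+"0.pkl","rb")) for n in("top","scene")]
def rect(cx,cy,L,W,z): # TL,TR,BR,BL as seen in picture (up=+x,left=+y)
    return [[cx+L/2,cy+W/2,z],[cx+L/2,cy-W/2,z],[cx-L/2,cy-W/2,z],[cx-L/2,cy+W/2,z]]
M=rect(75,-5,56,28,12)+rect(75,-95,56,28,12)+rect(60,95,54,26,72)+rect(2.5,95,205,86,72)+rect(0,0,250,310,12)[1:]
uv=[(292,120),(335,113),(348,205),(305,212),(440,92),(485,84),(497,170),(455,180),(107,155),(155,148),(170,240),(120,247),(47,140),(197,113),(262,460),(107,487),(550,33),(636,440),(112,548)]
uv=(np.array(uv)+.5)/5-.5+[125,130]
M=np.array(M)/1000
def W(q,M):
    c,s=np.cos(q[2]),np.sin(q[2]); return np.c_[q[0]+c*M[:,0]-s*M[:,1],q[1]+s*M[:,0]+c*M[:,1],M[:,2]]
r=least_squares(lambda q:(w2p(T,W(q,M))-uv).ravel(),[.53,.17,.2],loss="soft_l1"); q=r.x
print("model",q.round(4)); print((w2p(T,W(q,M))-uv).round(1).tolist())
print("plots low,mid,slot,roof",W(q,np.array([[75,-95,8],[75,-5,8],[60,95,72],[-45,95,147.]])/1000).round(4).tolist())
def wm(c,u,v,w,h):
    hsv=cv2.cvtColor(c["frame"],cv2.COLOR_RGB2HSV); m=((hsv[...,0]>=6)&(hsv[...,0]<25)&(hsv[...,1]>60)&(hsv[...,2]>40)).astype(np.uint8)
    o=m*0; o[v-h:v+h,u-w:u+w]=m[v-h:v+h,u-w:u+w]; o,st=comp(o,(u,v)); return o,st
B=[]
for name,a,b in(("A",(298,203,15,20),(203,213,13,35)),("B",(337,189,15,16),(163,240,16,30)),("C",(382,193,15,16),(101,259,14,26))):
    A,sa=wm(T,*a); Bm,sb=wm(S,*b); print(name,sa,sb)
    p0=p2w(T,a[:2],.1)[0]
    for h in(.072,.096,.120):
        r=min((minimize(lambda q:cost((T,S),(A,Bm),box(q[0],q[1],q[2],h)),[p0[0],p0[1],y],method="Nelder-Mead",options=dict(initial_simplex=[[p0[0],p0[1],y],[p0[0]+.015,p0[1],y],[p0[0],p0[1]+.015,y],[p0[0],p0[1],y+.4]])) for y in(-.6,0,.6)),key=lambda r:r.fun)
        print(h,r.x.round(4),round(r.fun,3)); B.append((r.fun,h,*r.x))
# overlay in scene+top
import itertools
def draw(f,c,P,s,off,col):
    p=((w2p(c,P)-off)*s+s/2).astype(int)
    for i,j in itertools.combinations(range(len(P)),2):
        if bin(i^j).count("1")==1: cv2.line(f,tuple(map(int,p[i])),tuple(map(int,p[j])),col,1)
out=[]
for c,off,wh,s in((S,(85,140),(320,145),2.5),(T,(130,130),(265,115),3)):
    f=c["frame"][off[1]:off[1]+wh[1],off[0]:off[0]+wh[0],::-1]; f=cv2.resize(f,None,fx=s,fy=s,interpolation=cv2.INTER_CUBIC)
    for k in range(3):
        b=min(B[3*k:3*k+3]); draw(f,c,box(b[2],b[3],b[4],b[1]),s,off,(255,255,0))
    m=lambda x,y,h,z0,L,Wd: W(q,box(x,y,0,h,z0,L,Wd))
    for P in(m(-.085,-.095,.072,.008,.05,.022),m(-.005,-.005,.096,.008,.05,.022),m(-.045,.095,.075,.072,.05,.022),m(.06,.095,.006,.066,.054,.026),m(.075,-.005,.004,.008,.056,.028),m(.075,-.095,.004,.008,.056,.028)): draw(f,c,P,s,off,(255,0,255))
    out.append(f)
w=800
o=np.vstack([cv2.copyMakeBorder(f,0,0,0,w-f.shape[1],0) for f in out]); o=cv2.resize(o,None,fx=.8,fy=.8); print(o.shape); cv2.imwrite("pics/ov.png",o)
E
cp /tmp/a.py a.py; python3 a.py
```

```text
model [0.5297 0.169  0.2206]
[[-0.6, 0.5], [-0.0, 0.0], [0.7, -0.4], [0.0, 0.1], [-0.6, 0.0], [-0.4, -0.3], [0.7, 0.4], [-0.2, 0.3], [0.1, 0.5], [-0.6, 0.1], [-0.6, -0.2], [0.5, 0.3], [1.0, -0.3], [0.2, -1.0], [-0.6, -0.4], [0.3, 0.4], [0.3, -0.1], [-0.0, -0.1], [-0.0, -0.1]]
plots low,mid,slot,roof [[0.6236, 0.0927, 0.008], [0.604, 0.1805, 0.008], [0.5674, 0.2748, 0.072], [0.465, 0.2518, 0.147]]
A [291 191  14  25 212] [190 178  20  63 482]
0.072 [ 0.4805 -0.1393 -0.2731] 0.9
0.096 [ 0.4786 -0.1379 -0.2774] 0.727
0.12 [ 0.4761 -0.1364 -0.2869] 0.61
B [326 178  20  24 281] [147 218  30  46 865]
0.072 [ 0.5209 -0.2477  0.5407] 0.469
0.096 [ 0.5188 -0.2464  0.5253] 0.161
0.12 [ 0.5175 -0.2455  0.502 ] 0.394
C [375 183  14  21 255] [ 94 239  18  41 506]
0.072 [ 0.5125 -0.3817 -0.0357] 0.192
0.096 [ 0.5126 -0.3813 -0.0427] 0.469
0.12 [ 0.5129 -0.381  -0.026 ] 0.716
(566, 640, 3)
```

View pics/ov.png

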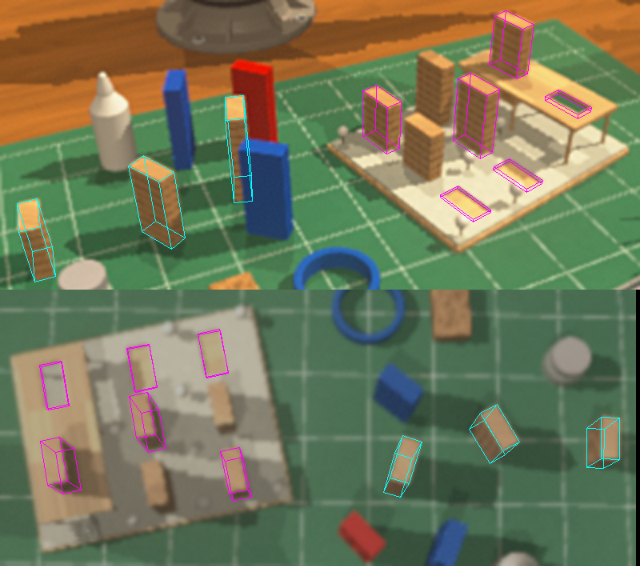

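The overlay matches in both views. A, next to the red and blue decoys at scene (305,320), is the 120 mm block. B at (245,360) is 96 mm and C at (152,388) is 72 mm. The model board measures 245×305 mm against 250×310 given, so the model fit is consistent too.

```bash
cat > go.py <<'E'
import sys
from h import *
def row(x,y,z,yaw,show=True):
    """row to bring TCP to x,y,z, tool down, jaws along the y of something turned by yaw"""
    o=get_obs(); w,a,b,c=o["eef_rot"]; R0=R.from_quat([a,b,c,w])
    best=None
    for k in(0,1):
        j=yaw+np.pi/2+k*np.pi; Y=np.array([np.cos(j),np.sin(j),0]); Z=np.array([0,0,-1.]); X=np.cross(Y,Z)
        rv=(R0.inv()*R.from_matrix(np.c_[X,Y,Z])).as_rotvec(degrees=True)
        s=R0.inv().apply(np.array([x,y,z])-o["tcp_pos"])*1000
        print("alt" ,k,[round(float(v),1) for v in(*rv,*s)])
    print("t",round(o["t"],2),"tcp",o["tcp_pos"].round(4),"q",o["q"].round(2),"F",o["contact_force"].round(1),"w",round(o["width"]*1000,1), "tilt",R0.apply([0,0,1]).round(4))
if __name__=="__main__": row(*map(float,sys.argv[1:5]))
E
python3 go.py .58 .1 .28 -.036; python3 go.py .5125 -.3815 .28 -.036
```

```text
alt 0 [-0.1, -0.0, -16.5, -517.7, -394.8, -26.8]
alt 1 [-0.0, 0.1, 163.5, -517.7, -394.8, -26.8]
t 0.1 tcp [0.2153 0.6394 0.2527] q [-1.4   0.43  0.07  1.61 -0.03  1.11 -0.07] F [-0.2 -0.3 -1. ] w 85.3 tilt [-3.0e-04 -1.1e-03 -1.0e+00]
alt 0 [-0.1, -0.0, -16.5, -607.4, -872.7, -26.3]
alt 1 [-0.0, 0.1, 163.5, -607.4, -872.7, -26.3]
t 0.1 tcp [0.2153 0.6394 0.2527] q [-1.4   0.43  0.07  1.61 -0.03  1.11 -0.07] F [-0.2 -0.3 -1. ] w 85.3 tilt [-3.0e-04 -1.1e-03 -1.0e+00]
```

>>> {"fn": "arm_command", "kwargs": {
  "steps": [
    [0, 0, -100, -518, -395, -27, 50],
    [0, 0, -100, -518, -395, -27, 50],
    [0, 0, -100, -518, -395, -27, 50],
    [0, 0, -100, -518, -395, -27, 50],
    [0, 0, -100, -518, -395, -27, 50],
    [0, 0, -100, -518, -395, -27, 50],
    [0, 0, -100, -518, -395, -27, 50],
    [0, 0, -100, -518, -395, -27, 50]
  ]
}}

```text
t: 0.9
tcp_pos: [0.4266, 0.328, 0.2689]
eef_rot: [-0.0, -0.391, 0.92, -0.0]
contact_force: [1.0, 0.1, -0.2]
width: 0.05
```

```bash
python3 go.py .5125 -.3815 .28 -.036
```

```text
alt 0 [-0.0, -0.0, 48.1, 451.5, -554.1, -11.0]
alt 1 [0.0, -0.0, -131.9, 451.5, -554.1, -11.0]
t 0.9 tcp [0.4266 0.328  0.2689] q [-0.82  0.19  0.05  1.9  -0.01  1.06  1.61] F [ 1.   0.1 -0.2] w 50.0 tilt [-1.e-04 -2.e-04 -1.e+00]
```

>>> {"fn": "arm_command", "kwargs": {
  "steps": [
    [0, 0, 120, 262, -88, -11, 50],
    [0, 0, 120, 262, -88, -11, 50],
    [0, 0, 120, 262, -88, -11, 50],
    [0, 0, 120, 262, -88, -11, 50],
    [0, 0, 120, 262, -88, -11, 50],
    [0, 0, 120, 262, -88, -11, 50],
    [0, 0, 120, 262, -88, -11, 50],
    [0, 0, 120, 262, -88, -11, 50]
  ]
}}

```text
t: 1.7
tcp_pos: [0.3058, 0.0801, 0.2801]
eef_rot: [0.0, 0.203, 0.979, 0.0]
contact_force: [-0.1, 0.3, 0.2]
width: 0.0494
```

```bash
python3 go.py .5125 -.3815 .25 -.036
```

```text
alt 0 [0.1, 0.0, -21.3, -373.0, -341.7, 29.9]
alt 1 [0.1, -0.1, 158.7, -373.0, -341.7, 29.9]
t 1.7 tcp [0.3058 0.0801 0.2801] q [-0.6  -0.25  0.11  2.29  0.03  1.1   0.66] F [-0.1  0.3  0.2] w 49.4 tilt [ 8.e-04  8.e-04 -1.e+00]
```

```bash
python3 go.py .55 -.1 .26 -.036|head -2
```

```text
alt 0 [0.1, 0.0, -21.3, -295.6, -68.4, 20.2]
alt 1 [0.1, -0.1, 158.7, -295.6, -68.4, 20.2]
```

>>> {"fn": "arm_command", "kwargs": {
  "steps": [
    [0, 0, 100, -296, -68, 20, 50],
    [0, 0, 100, -296, -68, 20, 50],
    [0, 0, 100, -296, -68, 20, 50],
    [0, 0, 100, -296, -68, 20, 50],
    [0, 0, 100, -296, -68, 20, 50],
    [0, 0, 100, -296, -68, 20, 50],
    [0, 0, 100, -296, -68, 20, 50],
    [0, 0, 100, -296, -68, 20, 50]
  ]
}}

```text
t: 2.5
tcp_pos: [0.5528, -0.0988, 0.2588]
eef_rot: [-0.0, 0.721, 0.693, -0.001]
contact_force: [0.1, -0.5, -0.3]
width: 0.0499
```

```bash
python3 go.py .5125 -.3815 .2 -.036
```

```text
alt 0 [-0.2, -0.0, -90.1, -283.9, -29.3, 59.3]
alt 1 [-0.0, 0.2, 89.9, -283.9, -29.3, 59.3]
t 2.5 tcp [ 0.5528 -0.0988  0.2588] q [-0.35  0.25  0.5   1.88 -0.14  1.04  0.16] F [ 0.1 -0.5 -0.3] w 49.9 tilt [-0.0019 -0.0015 -1.    ]
```

>>> {"fn": "arm_command", "kwargs": {
  "steps": [
    [0, 0, 90, -284, -29, 59, 50],
    [0, 0, 90, -284, -29, 59, 50],
    [0, 0, 90, -284, -29, 59, 50],
    [0, 0, 90, -284, -29, 59, 50],
    [0, 0, 90, -284, -29, 59, 50],
    [0, 0, 90, -284, -29, 59, 50],
    [0, 0, 90, -284, -29, 59, 50],
    [0, 0, 90, -284, -29, 59, 50]
  ]
}}

```text
t: 3.3
tcp_pos: [0.5134, -0.382, 0.2002]
eef_rot: [0.0, 0.986, 0.165, -0.001]
contact_force: [0.9, 1.0, 0.3]
width: 0.0499
```

```bash
python3 go.py .5125 -.3815 .150 -.036
```

```text
alt 0 [-0.1, 0.0, -158.9, -0.6, -0.8, 50.2]
alt 1 [0.0, 0.1, 21.1, -0.6, -0.8, 50.2]
t 3.3 tcp [ 0.5134 -0.382   0.2002] q [-0.03  0.53  0.79  1.77 -0.43  1.02 -0.32] F [0.9 1.  0.3] w 49.9 tilt [-1.4e-03 -3.0e-04 -1.0e+00]
```

>>> {"fn": "arm_command", "kwargs": {
  "steps": [
    [0, 0, 21.1, -0.6, -0.8, 50, 50],
    [0, 0, 21.1, -0.6, -0.8, 50, 50],
    [0, 0, 21.1, -0.6, -0.8, 50, 50],
    [0, 0, 21.1, -0.6, -0.8, 50, 50]
  ]
}}

```text
t: 3.7
tcp_pos: [0.5136, -0.3796, 0.1502]
eef_rot: [0.0, 1.0, -0.014, -0.001]
contact_force: [-0.1, 0.8, 0.2]
width: 0.0502
```

```bash
python3 go.py .5125 -.3815 .057 -.036
python3 - <<'E'
from h import *
c=cam("scene"); a=c["frame"][90:290,50:270,::-1]
cv2.imwrite("pics/c1.png",cv2.resize(a,None,fx=2.7,fy=2.7,interpolation=cv2.INTER_CUBIC))
E
```

```text
alt 0 [-0.1, 0.0, -179.6, -0.9, 1.9, 93.2]
alt 1 [0.0, 0.1, 0.4, -0.9, 1.9, 93.2]
t 3.7 tcp [ 0.5136 -0.3796  0.1502] q [-0.06  0.62  0.84  1.81 -0.55  0.96 -0.58] F [-0.1  0.8  0.2] w 50.2 tilt [-0.0015 -0.     -1.    ]
```

View pics/c1.png

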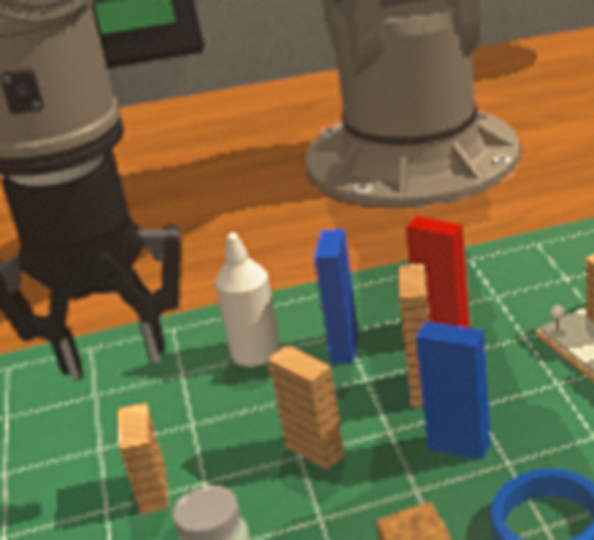

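The scene crop shows the open fingers at (68,360) and (152,345), straddling the short block at (140,455). I'll descend and grip.

>>> {"fn": "arm_command", "kwargs": {
  "steps": [
    [0, 0, 0.4, -0.9, 1.9, 30, 50],
    [0, 0, 0.4, -0.9, 1.9, 60, 50],
    [0, 0, 0.4, -0.9, 1.9, 80, 50],
    [0, 0, 0.4, -0.9, 1.9, 93, 50],
    [0, 0, 0.4, -0.9, 1.9, 93, 50],
    [0, 0, 0.4, -0.9, 1.9, 93, 15],
    [0, 0, 0.4, -0.9, 1.9, 93, 15],
    [0, 0, 0.4, -0.9, 1.9, 93, 15]
  ],
  "squeeze": 40
}}

```text
t: 4.55
tcp_pos: [0.5134, -0.3822, 0.0591]
eef_rot: [0.0, 1.0, -0.017, 0.001]
contact_force: [-1.4, 0.1, 6.3]
width: 0.0214
```

```bash
python3 go.py .5125 -.3815 .057 -.036
```

```text
alt 0 [0.1, 0.1, -179.9, -0.9, -0.6, 2.1]
alt 1 [0.1, -0.1, 0.1, -0.9, -0.6, 2.1]
t 4.55 tcp [ 0.5134 -0.3822  0.0591] q [ 0.02  0.73  0.74  1.86 -0.66  0.82 -0.5 ] F [-1.4  0.1  6.3] w 21.4 tilt [ 1.5e-03 -9.0e-04 -1.0e+00]
```

>>> {"fn": "arm_command", "kwargs": {
  "steps": [
    [0, 0, 0, 0, 0, -30, 15],
    [0, 0, 0, 0, 0, -70, 15],
    [0, 0, 0, 0, 0, -110, 15],
    [0, 0, 0, 0, 0, -150, 15],
    [0, 0, 0, 0, 0, -180, 15]
  ]
}}

```text
t: 5.05
tcp_pos: [0.5129, -0.3821, 0.241]
eef_rot: [0.0, 1.0, -0.017, 0.001]
contact_force: [0.7, -0.5, -0.5]
width: 0.0212
```

```bash
python3 go.py .6236 .0927 .24 .2206
```

```text
alt 0 [-0.2, -0.1, 165.4, 94.1, -478.4, 0.8]
alt 1 [0.1, -0.1, -14.6, 94.1, -478.4, 0.8]
t 5.05 tcp [ 0.5129 -0.3821  0.241 ] q [-0.12  0.53  0.93  1.74 -0.47  1.11 -0.65] F [ 0.7 -0.5 -0.5] w 21.2 tilt [ 2.1e-03 -9.0e-04 -1.0e+00]
```

>>> {"fn": "arm_command", "kwargs": {
  "steps": [
    [0, 0, -14.6, 94, -478, 0, 15],
    [0, 0, -14.6, 94, -478, 0, 15],
    [0, 0, -14.6, 94, -478, 0, 15],
    [0, 0, -14.6, 94, -478, 0, 15],
    [0, 0, -14.6, 94, -478, 0, 15],
    [0, 0, -14.6, 94, -478, 0, 15],
    [0, 0, -14.6, 94, -478, 0, 15],
    [0, 0, -14.6, 94, -478, 0, 15]
  ]
}}

```text
t: 5.85
tcp_pos: [0.6037, 0.01, 0.2386]
eef_rot: [-0.0, 0.994, 0.11, 0.001]
contact_force: [1.7, 0.1, -0.8]
width: 0.0213
```

```bash
python3 go.py .6236 .0927 .13 .2206
```

```text
alt 0 [-0.1, 0.0, 180.0, 37.4, -76.3, 108.7]
alt 1 [-0.0, -0.1, -0.0, 37.4, -76.3, 108.7]
t 5.85 tcp [0.6037 0.01   0.2386] q [-0.78  0.44  0.88  1.82 -0.39  1.06 -1.11] F [ 1.7  0.1 -0.8] w 21.3 tilt [ 9.e-04  6.e-04 -1.e+00]
```

>>> {"fn": "arm_command", "kwargs": {
  "steps": [
    [0, 0, 0, 37.4, -76.3, 0, 15],
    [0, 0, 0, 37.4, -76.3, 0, 15],
    [0, 0, 0, 37.4, -76.3, 40, 15],
    [0, 0, 0, 37.4, -76.3, 80, 15],
    [0, 0, 0, 37.4, -76.3, 120, 15],
    [0, 0, 0, 37.4, -76.3, 148, 15],
    [0, 0, 0, 37.4, -76.3, 148, 15],
    [0, 0, 0, 37.4, -76.3, 148, 15]
  ]
}}

```text
t: 6.65
tcp_pos: [0.6238, 0.0902, 0.0909]
eef_rot: [0.0, 0.994, 0.11, 0.0]
contact_force: [0.3, 0.3, 0.8]
width: 0.0212
```

```bash
python3 go.py .6236 .0927 .067 .2206
cat > ov.py <<'E'
import sys,itertools
from fit import *
def draw(f,c,P,s,off,col):
    p=((w2p(c,P)-off)*s+s/2).astype(int)
    for i,j in itertools.combinations(range(8),2):
        if bin(i^j).count("1")==1: cv2.line(f,tuple(map(int,p[i])),tuple(map(int,p[j])),col,1)
def ov(name,boxes,camn,off,wh,s):
    c=cam(camn); f=c["frame"][off[1]:off[1]+wh[1],off[0]:off[0]+wh[0],::-1]
    f=cv2.resize(f,None,fx=s,fy=s,interpolation=cv2.INTER_CUBIC); g=f.copy()
    for b in boxes: draw(g,c,box(*b),s,off,(255,255,0))
    cv2.imwrite("pics/"+name,np.hstack([f,g])); pickle.dump(c,open("last.pkl","wb"))
E
python3 - <<'E'
from ov import *
o=get_obs(); z=o["tcp_pos"][2]-.0591
ov("c2.png",[(*o["tcp_pos"][:2],.2206,.072,z),(.6236,.0927,.2206,.004,.008,.056,.028)],"scene",(255,125),(100,135),4)
E
```

```text
alt 0 [-0.0, -0.0, 180.0, 0.4, -2.5, 23.9]
alt 1 [0.0, -0.0, -0.0, 0.4, -2.5, 23.9]
t 6.65 tcp [0.6238 0.0902 0.0909] q [-0.76  0.65  0.72  1.87 -0.57  0.84 -1.11] F [0.3 0.3 0.8] w 21.2 tilt [ 4.e-04 -3.e-04 -1.e+00]
```

View pics/c2.png

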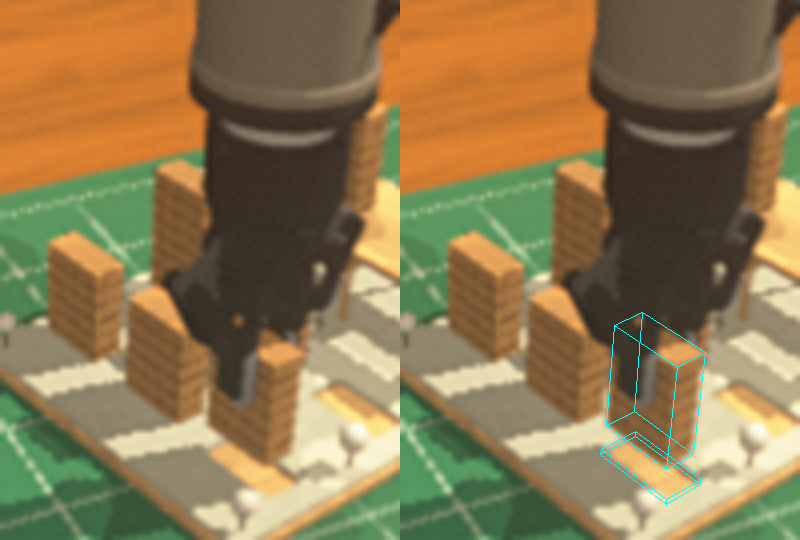

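The held block follows the predicted overlay to about 1 px, with its near bottom corner at (265,465) against (267,467). The recess matches as well, so I'll lower it.

>>> {"fn": "arm_command", "kwargs": {
  "steps": [
    [0, 0, 0, 0.7, -2.5, 0, 15],
    [0, 0, 0, 0.7, -2.5, 8, 15],
    [0, 0, 0, 0.7, -2.5, 14, 15],
    [0, 0, 0, 0.7, -2.5, 18, 15],
    [0, 0, 0, 0.7, -2.5, 21, 15],
    [0, 0, 0, 0.7, -2.5, 23, 15],
    [0, 0, 0, 0.7, -2.5, 24, 15],
    [0, 0, 0, 0.7, -2.5, 24, 15]
  ]
}}

```text
t: 7.5
tcp_pos: [0.6235, 0.0929, 0.067]
eef_rot: [-0.001, 0.994, 0.11, -0.0]
contact_force: [-9.8, -0.0, 24.7]
width: 0.0213
```

```bash
python3 go.py .6236 .0927 .067 .2206
```

```text
alt 0 [0.0, 0.1, 180.0, 0.1, 0.2, 0.0]
alt 1 [-0.1, 0.0, -0.0, 0.1, 0.2, 0.0]
t 7.5 tcp [0.6235 0.0929 0.067 ] q [-0.75  0.68  0.69  1.87 -0.59  0.8  -1.09] F [-9.8 -0.  24.7] w 21.3 tilt [-3.e-04  1.e-03 -1.e+00]
```

>>> {"fn": "arm_command", "kwargs": {
  "steps": [
    [0, 0, 0, 0, 0, -0.5, 15],
    [0, 0, 0, 0, 0, -0.5, 24],
    [0, 0, 0, 0, 0, -0.5, 34],
    [0, 0, 0, 0, 0, -0.5, 40],
    [0, 0, 0, 0, 0, -0.5, 40],
    [0, 0, 0, 0, 0, -20, 40],
    [0, 0, 0, 0, 0, -60, 40],
    [0, 0, 0, 0, 0, -110, 40]
  ]
}}

```text
t: 8.3
tcp_pos: [0.6225, 0.0928, 0.1757]
eef_rot: [0.001, 0.994, 0.11, -0.002]
contact_force: [1.1, 0.6, 0.3]
width: 0.0404
```

>>> {"fn": "arm_command", "kwargs": {
  "steps": [
    [0, 0, 0, -60, 150, -70, 50],
    [0, 0, 0, -60, 190, -70, 50],
    [0, 0, 0, -60, 190, -70, 50],
    [0, 0, 0, -60, 190, -70, 50],
    [0, 0, 0, -60, 190, -70, 50]
  ]
}}

```text
t: 8.8
tcp_pos: [0.6057, -0.1118, 0.2482]
eef_rot: [0.001, 0.994, 0.107, 0.001]
contact_force: [-0.6, -0.1, 0.7]
width: 0.0496
```

```bash
python3 - <<'E'
from ov import *
ov("c3.png",[(.6236,.0927,.2206,.072,.008)],"scene",(255,125),(100,135),4)
S=pickle.load(open("last.pkl","rb")); T=cam("top")
# fit
def wm(c,P):
    hsv=cv2.cvtColor(c["frame"],cv2.COLOR_RGB2HSV); m=((hsv[...,0]>=6)&(hsv[...,0]<25)&(hsv[...,1]>60)&(hsv[...,2]>40)).astype(np.uint8)
    k=sil(c,P,m.shape)>0; k=cv2.dilate(k.astype(np.uint8),np.ones((5,5))); return (m*k).astype(np.float32)
print(get_obs()["tcp_pos"])
E
python3 go.py .5188 -.2464 .25 .5253
```

```text
[ 0.60623206 -0.1081123   0.24673183]
alt 0 [-0.1, -0.1, 162.3, -115.0, 116.3, -3.4]
alt 1 [0.0, -0.1, -17.7, -115.0, 116.3, -3.4]
t 8.9 tcp [ 0.6062 -0.1081  0.2467] q [-0.58  0.45  0.88  1.79 -0.39  1.08 -0.92] F [ 0.7  0.7 -0.1] w 49.9 tilt [ 1.4e-03 -3.0e-04 -1.0e+00]
```

View pics/c3.png

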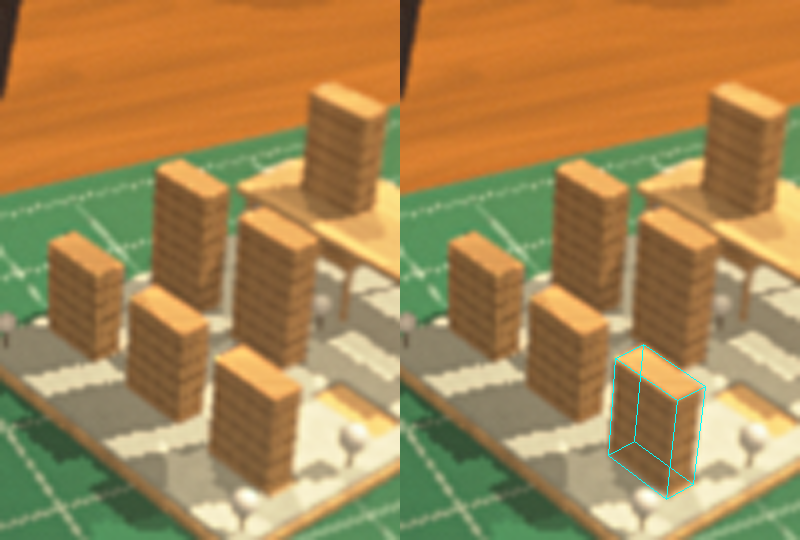

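The low block stands upright with no recess showing around its foot. I'll check its seating numerically, using the finished low-row block as a control.

```bash
cat > chk.py <<'E'
from fit import *
def wm(c,P):
    hsv=cv2.cvtColor(c["frame"],cv2.COLOR_RGB2HSV); m=((hsv[...,0]>=5)&(hsv[...,0]<25)&(hsv[...,1]>95)&(hsv[...,2]>40)).astype(np.uint8)
    k=cv2.dilate((sil(c,P,m.shape)>0).astype(np.uint8),np.ones((7,7))); return (m*k).astype(np.float32)
def check(c,x,y,yaw,h,z0=.008):
    """fit in one camera; returns dx,dy (model frame mm), dz mm, dyaw"""
    m=wm(c,box(x,y,yaw,h,z0)); e=np.array([.004,.004,.004,.05])
    f=lambda d:cost([c],[m],box(x+d[0]*e[0],y+d[1]*e[1],yaw+d[3]*e[3],h,z0+d[2]*e[2]))+.002*np.sum(np.square(d))
    r=min((minimize(f,s,method="Nelder-Mead",options=dict(maxiter=500,initial_simplex=np.vstack([s,s+np.eye(4)]))) for s in(np.zeros(4),np.ones(4)*-.6)),key=lambda r:r.fun)
    d=r.x*e; C,Sn=np.cos(.2206),np.sin(.2206)
    return [round(float(v),1) for v in((C*d[0]+Sn*d[1])*1e3,(-Sn*d[0]+C*d[1])*1e3,d[2]*1e3,np.degrees(d[3]))],round(r.fun,3)
def mw(x,y,q=(.5297,.169,.2206)):
    c,s=np.cos(q[2]),np.sin(q[2]); return q[0]+c*x-s*y,q[1]+s*x+c*y
E
python3 - <<'E'
from chk import *
S=cam("scene");T=cam("top")
for n,x,y,h in(("placed",.075,-.095,.072),("fin",-.005,-.095,.072),("fin2",-.085,-.095,.072),("finmid",-.005,-.005,.096)):
    print(n,check(S,*mw(x,y),.2206,h),check(T,*mw(x,y),.2206,h))
E
```

```text
placed ([-1.0, 0.5, 1.4, -1.9], np.float64(0.183)) ([-0.3, -2.1, -2.4, 5.5], np.float64(0.608))
fin ([-0.6, 2.8, 3.0, -1.6], np.float64(0.225)) ([0.0, 0.0, 0.0, 0.0], np.float64(1.0))
fin2 ([-2.6, 4.3, -2.3, -0.5], np.float64(0.112)) ([0.0, 0.0, 0.0, 0.0], np.float64(1.0))
finmid ([-0.3, 2.8, 3.1, -1.2], np.float64(0.271)) ([-0.8, -0.3, -3.0, 6.5], np.float64(0.499))
```

>>> {"fn": "arm_command", "kwargs": {
  "steps": [
    [0, 0, -17.7, -115, 116, -3, 50],
    [0, 0, -17.7, -115, 116, -3, 50],
    [0, 0, -17.7, -115, 116, -3, 50],
    [0, 0, -17.7, -115, 116, -3, 50],
    [0, 0, -17.7, -115, 116, -3, 50],
    [0, 0, -17.7, -115, 116, -3, 50]
  ]
}}

```text
t: 9.6
tcp_pos: [0.5205, -0.2419, 0.2484]
eef_rot: [-0.0, 0.965, 0.262, -0.0]
contact_force: [0.5, 0.4, 0.4]
width: 0.0499
```

```bash
python3 go.py .5188 -.2464 .078 .5253
```

```text
alt 0 [-0.0, -0.1, -179.7, -3.7, 3.2, 170.4]
alt 1 [-0.0, 0.0, 0.3, -3.7, 3.2, 170.4]
t 9.6 tcp [ 0.5205 -0.2419  0.2484] q [-0.34  0.35  0.84  1.88 -0.3   1.05 -0.42] F [0.5 0.4 0.4] w 49.9 tilt [-5.e-04  5.e-04 -1.e+00]
```

The placed block's fitted height agrees with the control to within the noise, so I take it as seated. Next is the middle block.

>>> {"fn": "arm_command", "kwargs": {
  "steps": [
    [0, 0, 0.3, -3.7, 3.2, 40, 50],
    [0, 0, 0.3, -3.7, 3.2, 85, 50],
    [0, 0, 0.3, -3.7, 3.2, 120, 50],
    [0, 0, 0.3, -3.7, 3.2, 150, 50],
    [0, 0, 0.3, -3.7, 3.2, 170, 50],
    [0, 0, 0.3, -3.7, 3.2, 170, 15],
    [0, 0, 0.3, -3.7, 3.2, 170, 15],
    [0, 0, 0.3, -3.7, 3.2, 170, 15]
  ]
}}

```text
t: 10.4
tcp_pos: [0.519, -0.2479, 0.0799]
eef_rot: [0.0, 0.966, 0.259, 0.001]
contact_force: [0.6, -0.4, -0.6]
width: 0.0216
```

>>> {"fn": "arm_command", "kwargs": {
  "steps": [
    [0, 0, 0, 0, 0, 0, 15],
    [0, 0, 0, 0, 0, 0, 15]
  ]
}}

```text
t: 10.6
tcp_pos: [0.5185, -0.2483, 0.0797]
eef_rot: [0.0, 0.966, 0.259, 0.001]
contact_force: [-0.7, -0.5, -0.2]
width: 0.0217
```

>>> {"fn": "arm_command", "kwargs": {
  "steps": [
    [0, 0, 0, 0, 0, -30, 15],
    [0, 0, 0, 0, 0, -70, 15],
    [0, 0, 0, 0, 0, -110, 15],
    [0, 0, 0, 0, 0, -150, 15],
    [0, 0, 0, 0, 0, -180, 15],
    [0, 0, 0, 0, 0, -180, 15]
  ]
}}

```text
t: 11.2
tcp_pos: [0.5194, -0.2493, 0.2631]
eef_rot: [0.001, 0.966, 0.259, 0.003]
contact_force: [-0.0, 0.6, -2.4]
width: 0.0215
```

```bash
python3 go.py .604 .1805 .255 .2206
```

```text
alt 0 [0.5, 0.2, -162.6, 288.2, -330.0, 8.3]
alt 1 [0.2, -0.3, 17.4, 288.2, -330.0, 8.3]
t 11.2 tcp [ 0.5194 -0.2493  0.2631] q [-0.35  0.34  0.87  1.86 -0.3   1.07 -0.42] F [-0.   0.6 -2.4] w 21.5 tilt [ 6.3e-03 -7.0e-04 -1.0e+00]
```

>>> {"fn": "arm_command", "kwargs": {
  "steps": [
    [0, 0, 17.4, 288, -330, 8, 15],
    [0, 0, 17.4, 288, -330, 8, 15],
    [0, 0, 17.4, 288, -330, 8, 15],
    [0, 0, 17.4, 288, -330, 8, 15],
    [0, 0, 17.4, 288, -330, 8, 15],
    [0, 0, 17.4, 288, -330, 8, 15],
    [0, 0, 17.4, 288, -330, 8, 15],
    [0, 0, 17.4, 288, -330, 8, 15]
  ]
}}

```text
t: 12.0
tcp_pos: [0.5931, 0.1374, 0.2515]
eef_rot: [-0.0, 0.994, 0.11, -0.0]
contact_force: [0.5, -0.4, -0.9]
width: 0.0214
```

```bash
python3 go.py .604 .1805 .115 .2206
```

```text
alt 0 [0.0, 0.0, 180.0, 20.1, -39.6, 136.5]
alt 1 [-0.0, 0.0, -0.0, 20.1, -39.6, 136.5]
t 12.0 tcp [0.5931 0.1374 0.2515] q [-0.98  0.43  0.86  1.8  -0.36  1.08 -1.34] F [ 0.5 -0.4 -0.9] w 21.4 tilt [-2.e-04  5.e-04 -1.e+00]
```

>>> {"fn": "arm_command", "kwargs": {
  "steps": [
    [0, 0, 0, 20, -39.6, 0, 15],
    [0, 0, 0, 20, -39.6, 0, 15],
    [0, 0, 0, 20, -39.6, 40, 15],
    [0, 0, 0, 20, -39.6, 80, 15],
    [0, 0, 0, 20, -39.6, 115, 15],
    [0, 0, 0, 20, -39.6, 136, 15],
    [0, 0, 0, 20, -39.6, 136, 15],
    [0, 0, 0, 20, -39.6, 136, 15]
  ]
}}

```text
t: 12.8
tcp_pos: [0.6043, 0.1778, 0.1161]
eef_rot: [0.0, 0.994, 0.11, -0.0]
contact_force: [-0.2, -0.4, -0.9]
width: 0.0214
```

```bash
python3 go.py .604 .1805 .088 .2206;python3 - <<'E'
from ov import *
o=get_obs(); z=o["tcp_pos"][2]-.0797
ov("c4.png",[(*o["tcp_pos"][:2],.2206,.096,z),(.604,.1805,.2206,.004,.008,.056,.028)],"scene",(285,115),(100,135),4)
E
```

```text
alt 0 [0.0, -0.0, 179.9, 0.3, -2.7, 28.1]
alt 1 [0.0, 0.0, -0.1, 0.3, -2.7, 28.1]
t 12.8 tcp [0.6043 0.1778 0.1161] q [-0.91  0.61  0.73  1.85 -0.52  0.87 -1.28] F [-0.2 -0.4 -0.9] w 21.4 tilt [-1.e-04 -5.e-04 -1.e+00]
```

View pics/c4.png

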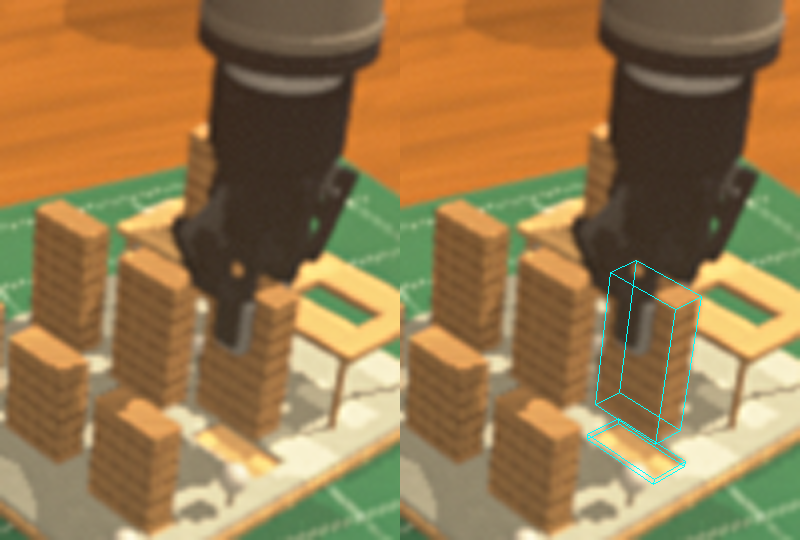

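Predicted and real corners again agree within about 1.5 px: roof right (297,292) against (301,296), recess left (195,437) against (187,437). Lowering.

>>> {"fn": "arm_command", "kwargs": {
  "steps": [
    [0, 0, 0, 0.5, -2.7, 0, 15],
    [0, 0, 0, 0.5, -2.7, 10, 15],
    [0, 0, 0, 0.5, -2.7, 18, 15],
    [0, 0, 0, 0.5, -2.7, 22, 15],
    [0, 0, 0, 0.5, -2.7, 25, 15],
    [0, 0, 0, 0.5, -2.7, 27, 15],
    [0, 0, 0, 0.5, -2.7, 28, 15],
    [0, 0, 0, 0.5, -2.7, 28, 15]
  ]
}}

```text
t: 13.65
tcp_pos: [0.6041, 0.1809, 0.0877]
eef_rot: [0.0, 0.994, 0.11, -0.0]
contact_force: [0.5, 0.7, -0.5]
width: 0.0216
```

```bash
python3 go.py .604 .1805 .0877 .2206
```

```text
alt 0 [0.0, -0.0, 180.0, -0.2, 0.4, 0.0]
alt 1 [0.0, 0.0, -0.0, -0.2, 0.4, 0.0]
t 13.65 tcp [0.6041 0.1809 0.0877] q [-0.89  0.65  0.69  1.87 -0.55  0.83 -1.26] F [ 0.5  0.7 -0.5] w 21.6 tilt [-0.e+00 -1.e-04 -1.e+00]
```

>>> {"fn": "arm_command", "kwargs": {
  "steps": [
    [0, 0, 0, 0, 0, 0.7, 15],
    [0, 0, 0, 0, 0, 1.2, 15]
  ]
}}

```text
t: 13.85
tcp_pos: [0.6042, 0.181, 0.0868]
eef_rot: [-0.0, 0.994, 0.11, 0.0]
contact_force: [-3.4, -0.7, 11.8]
width: 0.0218
```

>>> {"fn": "arm_command", "kwargs": {
  "steps": [
    [0, 0, 0, 0, 0, 0, 23],
    [0, 0, 0, 0, 0, 0, 30],
    [0, 0, 0, 0, 0, 0, 38],
    [0, 0, 0, 0, 0, 0, 38],
    [0, 0, 0, 0, 0, -20, 38],
    [0, 0, 0, 0, 0, -60, 38],
    [0, 0, 0, 0, 0, -110, 38],
    [0, 0, 0, 0, 0, -160, 38]
  ]
}}

```text
t: 14.65
tcp_pos: [0.6037, 0.1806, 0.2481]
eef_rot: [0.0, 0.994, 0.11, -0.0]
contact_force: [1.1, 0.5, 0.0]
width: 0.0381
```

```bash
python3 go.py .4765 -.1365 .26 -.285
```

```text
alt 0 [-0.1, 0.1, -151.1, -193.2, 281.8, -11.6]
alt 1 [0.0, 0.0, 28.9, -193.2, 281.8, -11.6]
t 14.65 tcp [0.6037 0.1806 0.2481] q [-1.01  0.47  0.84  1.75 -0.39  1.1  -1.39] F [1.1 0.5 0. ] w 38.1 tilt [-7.e-04 -8.e-04 -1.e+00]
```

>>> {"fn": "arm_command", "kwargs": {
  "steps": [
    [0, 0, 28.9, -193, 282, -12, 50],
    [0, 0, 28.9, -193, 282, -12, 50],
    [0, 0, 28.9, -193, 282, -12, 50],
    [0, 0, 28.9, -193, 282, -12, 50],
    [0, 0, 28.9, -193, 282, -12, 50],
    [0, 0, 28.9, -193, 282, -12, 50],
    [0, 0, 28.9, -193, 282, -12, 50],
    [0, 0, 28.9, -193, 282, -12, 50]
  ]
}}

```text
t: 15.45
tcp_pos: [0.4749, -0.1413, 0.2591]
eef_rot: [-0.001, 0.989, -0.145, 0.0]
contact_force: [1.4, 0.4, 0.0]
width: 0.0496
```

```bash
python3 go.py .4763 -.1365 .098 -.287
python3 - <<'E'
from ov import *
ov("c5.png",[(.604,.1805,.2206,.096,.008),(.6236,.0927,.2206,.072,.008),(.4763,-.1365,-.287,.12,0)],"scene",(180,80),(205,180),1.95)
S=pickle.load(open("last.pkl","rb"))
from chk import *
print(check(S,.604,.1805,.2206,.096),check(S,.6236,.0927,.2206,.072))
E
```

```text
alt 0 [-0.1, 0.1, 179.7, -0.2, -4.8, 161.1]
alt 1 [-0.1, -0.0, -0.3, -0.2, -4.8, 161.1]
t 15.45 tcp [ 0.4749 -0.1413  0.2591] q [-0.83  0.22  1.16  2.04 -0.24  1.03 -1.42] F [1.4 0.4 0. ] w 49.6 tilt [ 0.001  0.001 -1.   ]
([-0.1, 1.5, 8.0, -0.6], np.float64(0.164)) ([-0.6, 0.7, 1.5, -2.6], np.float64(0.179))
```

View pics/c5.png

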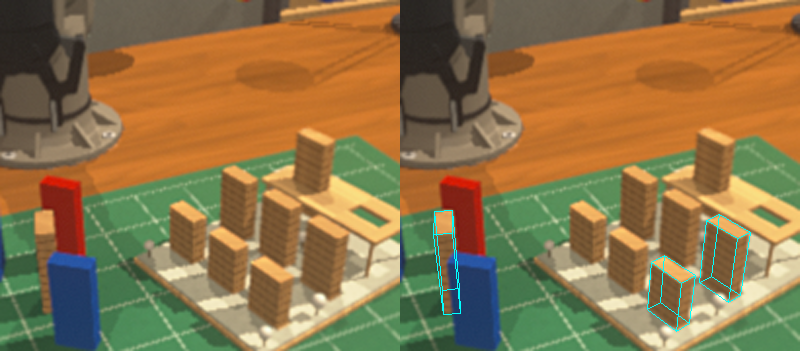

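Both placed blocks stand in their recesses, at (270,292) and (325,257) in the left half, and the overlay matches. The overlay also fits the long block at (47,262), between the red and blue decoys. Descending on it now.

>>> {"fn": "arm_command", "kwargs": {
  "steps": [
    [0, 0, -0.3, -0.2, -4.8, 0, 50],
    [0, 0, -0.3, -0.2, -4.8, 40, 50],
    [0, 0, -0.3, -0.2, -4.8, 85, 50],
    [0, 0, -0.3, -0.2, -4.8, 120, 50],
    [0, 0, -0.3, -0.2, -4.8, 150, 50],
    [0, 0, -0.3, -0.2, -4.8, 161, 50],
    [0, 0, -0.3, -0.2, -4.8, 161, 50]
  ]
}}

```text
t: 16.2
tcp_pos: [0.4782, -0.131, 0.0967]
eef_rot: [0.0, 0.99, -0.139, -0.001]
contact_force: [0.4, 0.2, 0.7]
width: 0.0499
```

>>> {"fn": "arm_command", "kwargs": {
  "steps": [
    [0, 0, 0, 0, 0, 0, 15],
    [0, 0, 0, 0, 0, 0, 15],
    [0, 0, 0, 0, 0, 0, 15],
    [0, 0, 0, 0, 0, 0, 15],
    [0, 0, 0, 0, 0, 0, 15]
  ]
}}

```text
t: 16.7
tcp_pos: [0.4791, -0.1315, 0.0983]
eef_rot: [-0.0, 0.99, -0.139, 0.001]
contact_force: [-1.8, 2.6, 10.0]
width: 0.0212
```

```bash
python3 go.py .4763 -.1365 .098 -.287
```

```text
alt 0 [0.1, -0.1, -179.5, -1.3, 5.6, 0.3]
alt 1 [-0.1, -0.1, 0.5, -1.3, 5.6, 0.3]
t 16.7 tcp [ 0.4791 -0.1315  0.0983] q [-0.55  0.49  0.86  2.17 -0.57  0.72 -1.15] F [-1.8  2.6 10. ] w 21.2 tilt [ 1.4e-03  6.0e-04 -1.0e+00]
```

>>> {"fn": "arm_command", "kwargs": {
  "steps": [
    [0, 0, 0, 0, 0, -20, 15],
    [0, 0, 0, 0, 0, -60, 15],
    [0, 0, 0, 0, 0, -105, 15],
    [0, 0, 0, 0, 0, -150, 15],
    [0, 0, 0, 0, 0, -180, 15],
    [0, 0, 0, 0, 0, -180, 15]
  ],
  "squeeze": 50
}}

```text
t: 17.3
tcp_pos: [0.48, -0.1321, 0.2809]
eef_rot: [-0.001, 0.99, -0.139, 0.003]
contact_force: [1.2, 0.7, -1.8]
width: 0.0215
```

```bash
python3 go.py .5674 .2748 .28 .2206
```

```text
alt 0 [-0.4, 0.2, 151.4, -28.0, -415.3, 2.1]
alt 1 [-0.1, -0.3, -28.6, -28.0, -415.3, 2.1]
t 17.3 tcp [ 0.48   -0.1321  0.2809] q [-0.9   0.19  1.2   2.01 -0.21  1.07 -1.46] F [ 1.2  0.7 -1.8] w 21.5 tilt [ 0.0054  0.0018 -1.    ]
```

>>> {"fn": "arm_command", "kwargs": {
  "steps": [
    [0, 0, -28.6, -28, -415, 2, 15],
    [0, 0, -28.6, -28, -415, 2, 15],
    [0, 0, -28.6, -28, -415, 2, 15],
    [0, 0, -28.6, -28, -415, 2, 15],
    [0, 0, -28.6, -28, -415, 2, 15],
    [0, 0, -28.6, -28, -415, 2, 15],
    [0, 0, -28.6, -28, -415, 2, 15],
    [0, 0, -28.6, -28, -415, 2, 15]
  ]
}}

```text
t: 18.1
tcp_pos: [0.5622, 0.2615, 0.2748]
eef_rot: [-0.0, 0.994, 0.11, -0.001]
contact_force: [1.2, -0.3, 0.1]
width: 0.0215
```

>>> {"fn": "arm_command", "kwargs": {
  "steps": [
    [0, 0, 0, 0, 0, 0, 15],
    [0, 0, 0, 0, 0, 0, 15],
    [0, 0, 0, 0, 0, 0, 15]
  ]
}}

```text
t: 18.4
tcp_pos: [0.5623, 0.2583, 0.2752]
eef_rot: [0.0, 0.994, 0.109, -0.0]
contact_force: [-0.3, -0.9, -0.6]
width: 0.0214
```

```bash
python3 go.py .5674 .2748 .19 .2206
```

```text
alt 0 [0.1, -0.0, 179.9, 8.6, -15.1, 85.2]
alt 1 [0.0, 0.0, -0.1, 8.6, -15.1, 85.2]
t 18.4 tcp [0.5623 0.2583 0.2752] q [-1.2   0.43  0.89  1.75 -0.37  1.14 -1.54] F [-0.3 -0.9 -0.6] w 21.4 tilt [-6.e-04 -7.e-04 -1.e+00]
```

>>> {"fn": "arm_command", "kwargs": {
  "steps": [
    [0, 0, -0.1, 8.6, -15.1, 0, 15],
    [0, 0, -0.1, 8.6, -15.1, 0, 15],
    [0, 0, -0.1, 8.6, -15.1, 40, 15],
    [0, 0, -0.1, 8.6, -15.1, 75, 15],
    [0, 0, -0.1, 8.6, -15.1, 89, 15],
    [0, 0, -0.1, 8.6, -15.1, 89, 15],
    [0, 0, -0.1, 8.6, -15.1, 89, 15],
    [0, 0, -0.1, 8.6, -15.1, 89, 15]
  ]
}}

```text
t: 19.2
tcp_pos: [0.5685, 0.2762, 0.1883]
eef_rot: [-0.001, 0.994, 0.111, 0.001]
contact_force: [0.3, 0.1, -0.5]
width: 0.0215
```

```bash
python3 go.py .5674 .2748 .19 .2206;  python3 - <<'E'
from ov import *
o=get_obs(); z=o["tcp_pos"][2]-.0983
ov("c6.png",[(*o["tcp_pos"][:2],.2206,.12,z),(.5674,.2748,.2206,.006,.066,.054,.026)],"scene",(325,105),(80,110),5)
E
```

```text
alt 0 [0.2, -0.1, -179.9, -1.3, 1.1, -1.7]
alt 1 [-0.0, -0.1, 0.1, -1.3, 1.1, -1.7]
t 19.2 tcp [0.5685 0.2762 0.1883] q [-1.14  0.54  0.82  1.8  -0.46  1.   -1.49] F [ 0.3  0.1 -0.5] w 21.5 tilt [ 0.0018  0.0013 -1.    ]
```

View pics/c6.png

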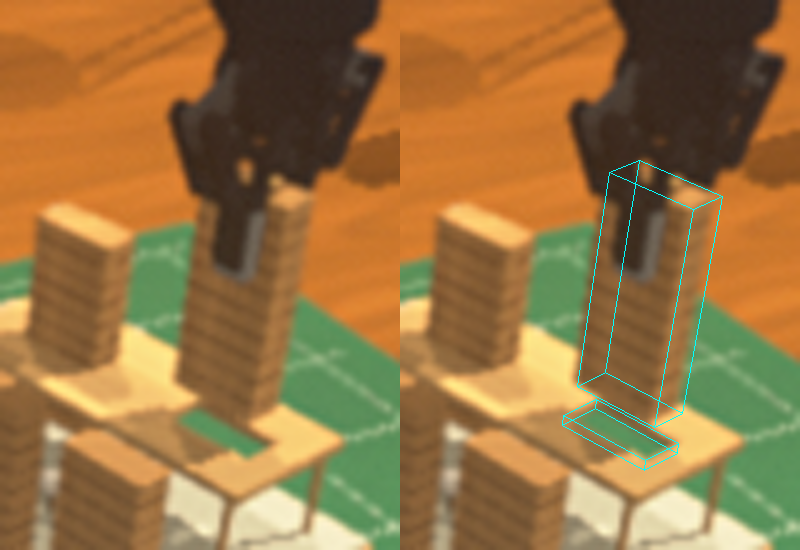

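The real block's corners sit about 1 px up-left of the prediction, as the earlier ones did. I'll measure the block and the fixed tower and slot with the same edge metric, so the camera bias cancels.

```bash
cat > edge.py <<'E'
from chk import *
def gmag(c):
    lab=cv2.GaussianBlur(cv2.cvtColor(c["frame"],cv2.COLOR_RGB2LAB).astype(np.float32),(0,0),.8)
    gx=cv2.Sobel(lab,cv2.CV_32F,1,0);gy=cv2.Sobel(lab,cv2.CV_32F,0,1); return gx,gy
def score(c,G,segs):
    t=0
    for a,b in segs:
        P=a+(b-a)*np.linspace(.08,.92,60)[:,None]; p=w2p(c,P).astype(np.float32); d=p[-1]-p[0]; n=np.array([-d[1],d[0]])/np.hypot(*d)
        g=sum((cv2.remap(G[0][...,k],p[:,0],p[:,1],cv2.INTER_LINEAR)*n[0]+cv2.remap(G[1][...,k],p[:,0],p[:,1],cv2.INTER_LINEAR)*n[1])**2 for k in range(3))
        t+=np.sqrt(g).mean()*np.hypot(*d)
    return t
def search(c,P,idx,yaw=.2206,free=False,r=6):
    G=gmag(c); C,S=np.cos(yaw),np.sin(yaw); best=[]
    for a in np.arange(-r,r+.1,.5):
        for b in np.arange(-r,r+.1,.5):
            o=np.array([C*a-S*b,S*a+C*b,0])/1000; Q=P+o
            best.append((score(c,G,[(Q[i],Q[j]) for i,j in idx]),a,b))
    best.sort(reverse=True); w=best[:8]
    return "best(dx,dy mm)",best[0][1:],"mean top8",np.mean([x[1:] for x in w],0).round(1)
# box corner idx: z*4+a*2+b (a: -x,+x ; b: -y,+y); visible from scene: -y and +x faces
LOW=[(0,2),(2,3),(0,4),(2,6),(3,7)]
E
python3 - <<'E'
from edge import *
S=cam("scene"); S0=pickle.load(open("scene0.pkl","rb")); T0=pickle.load(open("top0.pkl","rb"))
o=get_obs(); x,y,z=o["tcp_pos"]
print("held",search(S,box(x,y,.2206,.07,z-.0983),LOW))
tw=box(*mw(-.045,.095),.2206,.075,.072)
full=LOW+[(4,6),(6,7),(7,5),(5,4)]
print("tower",search(S,tw,LOW),search(S0,tw,LOW),search(S0,tw,full))
sl=box(*mw(.06,.095),.2206,.006,.066,.054,.026)
print("slot scene",search(S0,sl,[(4,6),(6,7),(7,5),(5,4)]),"top",search(T0,sl,[(4,6),(6,7),(7,5),(5,4)]))
dk=box(*mw(.0025,.095),.2206,.006,.066,.205,.086)
print("deck scene",search(S0,dk,[(4,6),(6,7),(7,5),(5,4)]),"top",search(T0,dk,[(4,6),(6,7),(7,5),(5,4)]))
for n,X,Y,h in(("low",.075,-.095,.072),("mid",.075,-.005,.096)):
    b=box(*mw(X,Y),.2206,h,.008); print(n,search(S,b,LOW))
E
```

```text
held ('best(dx,dy mm)', (np.float64(-4.5), np.float64(1.5)), 'mean top8', array([-4.4,  1.4]))
tower ('best(dx,dy mm)', (np.float64(3.5), np.float64(-3.5)), 'mean top8', array([ 3. , -2.8])) ('best(dx,dy mm)', (np.float64(3.0), np.float64(-3.0)), 'mean top8', array([ 3. , -2.8])) ('best(dx,dy mm)', (np.float64(1.5), np.float64(-1.0)), 'mean top8', array([ 1.6, -1.1]))
slot scene ('best(dx,dy mm)', (np.float64(0.0), np.float64(1.5)), 'mean top8', array([0.2, 1.8])) top ('best(dx,dy mm)', (np.float64(2.5), np.float64(3.0)), 'mean top8', array([2.4, 2.9]))
deck scene ('best(dx,dy mm)', (np.float64(0.0), np.float64(2.0)), 'mean top8', array([0.2, 1.8])) top ('best(dx,dy mm)', (np.float64(0.5), np.float64(3.0)), 'mean top8', array([0.8, 2.8]))
low ('best(dx,dy mm)', (np.float64(-1.5), np.float64(0.5)), 'mean top8', array([-1.6,  0.6]))
mid ('best(dx,dy mm)', (np.float64(-2.5), np.float64(3.5)), 'mean top8', array([-2.2,  3.5]))
```

The edge metric puts the held block 3.3 mm short in x and 0.7 mm over in y relative to the slot, both measured in the same camera. I'll correct that, remeasure, then lower gently.

>>> {"fn": "arm_command", "kwargs": {
  "steps": [
    [0, 0, 0.1, 3.2, 0.6, 8, 15],
    [0, 0, 0.1, 3.2, 0.6, 8, 15],
    [0, 0, 0.1, 3.2, 0.6, 8, 15],
    [0, 0, 0.1, 3.2, 0.6, 8, 15],
    [0, 0, 0.1, 3.2, 0.6, 8, 15]
  ]
}}

```text
t: 19.8
tcp_pos: [0.5709, 0.2761, 0.1787]
eef_rot: [0.0, 0.994, 0.11, 0.0]
contact_force: [0.9, -0.4, -1.3]
width: 0.0217
```

```bash
cat > rel.py <<'E'
from edge import *
o=get_obs(); x,y,z=o["tcp_pos"]
for k in range(2):
    S=cam("scene"); print("held vs tcp",search(S,box(x,y,.2206,.07,z-.0983),LOW))
    sl=box(*mw(.06,.095),.2206,.006,.066,.054,.026); dk=box(*mw(.0025,.095),.2206,.006,.066,.205,.086)
    print("slot near edges",search(S,sl,[(4,6),(6,7)]),"deck",search(S,dk,[(4,6),(6,7)]))
d=np.array([x,y])-mw(.06,.095); C,Sn=np.cos(.2206),np.sin(.2206); print("tcp-nominal",((C*d[0]+Sn*d[1])*1e3).round(1),((-Sn*d[0]+C*d[1])*1e3).round(1),z,o["contact_force"].round(1))
E
python3 rel.py; python3 go.py .5674 .2748 .19 .2206
```

```text
held vs tcp ('best(dx,dy mm)', (np.float64(-3.5), np.float64(0.0)), 'mean top8', array([-3.7,  0.1]))
slot near edges ('best(dx,dy mm)', (np.float64(0.5), np.float64(0.0)), 'mean top8', array([0.4, 0.1])) deck ('best(dx,dy mm)', (np.float64(4.5), np.float64(-4.5)), 'mean top8', array([ 4.2, -4.7]))
held vs tcp ('best(dx,dy mm)', (np.float64(-3.5), np.float64(0.0)), 'mean top8', array([-3.6,  0. ]))
slot near edges ('best(dx,dy mm)', (np.float64(0.5), np.float64(0.0)), 'mean top8', array([0.4, 0.1])) deck ('best(dx,dy mm)', (np.float64(4.5), np.float64(-4.5)), 'mean top8', array([ 4.2, -4.7]))
tcp-nominal 3.6 0.5 0.17867013787237068 [ 0.9 -0.4 -1.3]
alt 0 [-0.0, -0.0, 180.0, -3.7, 0.6, -11.3]
alt 1 [0.0, -0.0, -0.0, -3.7, 0.6, -11.3]
t 19.9 tcp [0.5709 0.2761 0.1787] q [-1.13  0.56  0.81  1.8  -0.47  0.99 -1.48] F [ 0.4  0.5 -1.3] w 21.4 tilt [ 1.e-04 -0.e+00 -1.e+00]
```

>>> {"fn": "arm_command", "kwargs": {
  "steps": [
    [0, 0, 0, 0.4, -0.2, 2, 15],
    [0, 0, 0, 0.4, -0.2, 5, 15],
    [0, 0, 0, 0.4, -0.2, 7, 15],
    [0, 0, 0, 0.4, -0.2, 8, 15],
    [0, 0, 0, 0.4, -0.2, 9, 15],
    [0, 0, 0, 0.4, -0.2, 9.5, 15]
  ]
}}

```text
t: 20.5
tcp_pos: [0.5712, 0.2764, 0.169]
eef_rot: [0.0, 0.994, 0.11, -0.0]
contact_force: [-0.5, -0.6, -1.6]
width: 0.0213
```

>>> {"fn": "arm_command", "kwargs": {
  "steps": [
    [0, 0, 0, 0, 0, 0.7, 15],
    [0, 0, 0, 0, 0, 1.4, 15],
    [0, 0, 0, 0, 0, 1.4, 15]
  ]
}}

```text
t: 20.8
tcp_pos: [0.5712, 0.2764, 0.1676]
eef_rot: [0.0, 0.994, 0.11, -0.0]
contact_force: [-0.6, -0.4, 0.2]
width: 0.0214
```

```bash
python3 rel.py
```

```text
held vs tcp ('best(dx,dy mm)', (np.float64(-5.0), np.float64(2.0)), 'mean top8', array([-4.9,  1.8]))
slot near edges ('best(dx,dy mm)', (np.float64(-1.0), np.float64(2.0)), 'mean top8', array([-0.8,  1.9])) deck ('best(dx,dy mm)', (np.float64(4.5), np.float64(-5.0)), 'mean top8', array([ 4.6, -4.9]))
held vs tcp ('best(dx,dy mm)', (np.float64(-5.0), np.float64(2.0)), 'mean top8', array([-4.9,  1.8]))
slot near edges ('best(dx,dy mm)', (np.float64(-1.0), np.float64(2.0)), 'mean top8', array([-0.9,  1.7])) deck ('best(dx,dy mm)', (np.float64(4.5), np.float64(-4.5)), 'mean top8', array([ 4.5, -4.8]))
tcp-nominal 3.9 0.7 0.16764752727182017 [-0.6 -0.4  0.2]
```

The foot is nominally 2.7 mm below the deck top with almost no force, so it appears to be entering. Continuing gently.

>>> {"fn": "arm_command", "kwargs": {
  "steps": [
    [0, 0, 0, 0, 0, 1, 15],
    [0, 0, 0, 0, 0, 2, 15],
    [0, 0, 0, 0, 0, 3, 15],
    [0, 0, 0, 0, 0, 3, 15]
  ]
}}

```text
t: 21.3
tcp_pos: [0.5711, 0.2764, 0.1645]
eef_rot: [0.0, 0.994, 0.11, -0.0]
contact_force: [-0.5, 0.2, -1.8]
width: 0.0217
```

Run:
```python
from h import *
o=get_obs(); print(o["contact_force"].round(2),o["wrist_torque"].round(3),o["tcp_pos"].round(4))
```

```text
[-0.48  0.19 -1.79] [-0.009 -0.013  0.008] [0.5711 0.2764 0.1645]
```

>>> {"fn": "arm_command", "kwargs": {
  "steps": [
    [0, 0, 0, 0, 0, 6, 15],
    [0, 0, 0, 0, 0, 13, 15],
    [0, 0, 0, 0, 0, 20, 15],
    [0, 0, 0, 0, 0, 27, 15],
    [0, 0, 0, 0, 0, 33, 15],
    [0, 0, 0, 0, 0, 37, 15],
    [0, 0, 0, 0, 0, 39, 15],
    [0, 0, 0, 0, 0, 39, 15]
  ]
}}

```text
t: 22.1
tcp_pos: [0.5712, 0.2763, 0.1255]
eef_rot: [0.0, 0.994, 0.11, -0.0]
contact_force: [0.9, 0.5, -1.0]
width: 0.0215
```

>>> {"fn": "arm_command", "kwargs": {
  "steps": [
    [0, 0, 0, 0, 0, 0, 15],
    [0, 0, 0, 0, 0, 0, 15],
    [0, 0, 0, 0, 0, 0, 15]
  ]
}}

```text
t: 22.4
tcp_pos: [0.5713, 0.2765, 0.1259]
eef_rot: [-0.0, 0.994, 0.11, 0.0]
contact_force: [0.0, -0.6, -1.1]
width: 0.0215
```

```bash
python3 go.py .5711 .2764 .1253 .2206
python3 - <<'E'
from ov import *
o=get_obs(); z=o["tcp_pos"][2]-.0983; print(o["wrist_torque"].round(3))
ov("c7.png",[(*mw,.2206,.12,z) for mw in [(.567,.2748)]],"scene",(325,105),(80,110),5)
E
```

```text
alt 0 [-0.0, 0.0, 180.0, -0.2, 0.0, 0.6]
alt 1 [-0.0, -0.0, -0.0, -0.2, 0.0, 0.6]
t 22.4 tcp [0.5713 0.2765 0.1259] q [-1.09  0.62  0.76  1.84 -0.53  0.9  -1.44] F [ 0.  -0.6 -1.1] w 21.5 tilt [ 2.e-04  2.e-04 -1.e+00]
[ 0.017 -0.021  0.022]
```

View pics/c7.png

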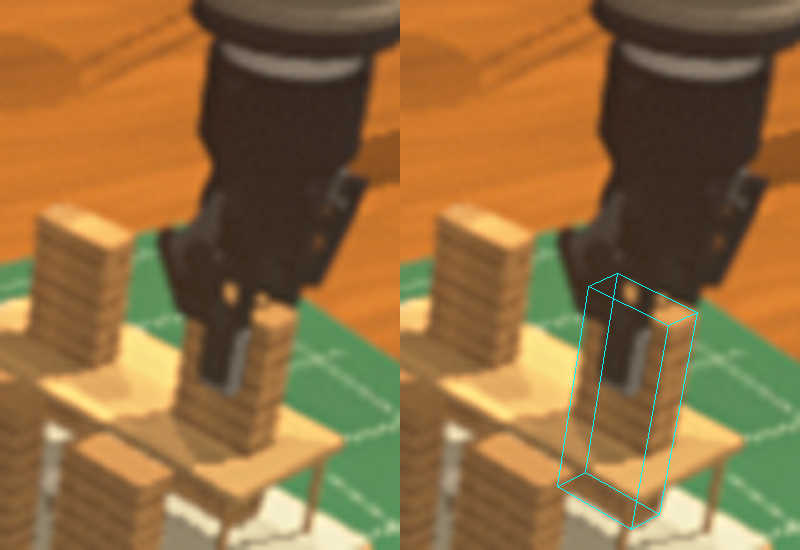

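The long block hangs in the slot, roof corner at (295,315), with about six storeys showing above the deck. The only load on the tool is roughly its weight. Handing in.

Run:
```python
from edge import *
S=cam("scene")
for n,X,Y,h in(("low",.075,-.095,.072),("mid",.075,-.005,.096)): print(n,search(S,box(*mw(X,Y),.2206,h,.008),LOW))
o=get_obs(); print(o["contact_force"].round(2),o["tcp_pos"].round(4),o["width"],np.abs(o["qvel"]).max().round(4))
print(close_job())
```

```text
low ('best(dx,dy mm)', (np.float64(-1.5), np.float64(1.0)), 'mean top8', array([-1.3,  0.7]))
mid ('best(dx,dy mm)', (np.float64(-2.5), np.float64(4.0)), 'mean top8', array([-2.3,  3.7]))
[ 0.46 -0.08 -1.43] [0.5712 0.2765 0.1259] 0.02144374352127847 0.0025
the job is handed in; nothing more can be done
None
```

The job is handed in at about 22.5 s of the 72 s. The 72 mm block stands in the low recess and the 96 mm block in the middle one. The 120 mm block is still held upright in the deck slot.

- **Long block:** by the arm's reading, its foot is about 44.4 mm below the deck top, against the 45 mm asked. The force on the tool was near zero sideways and about 1.4 N downwards, roughly its own weight, so it seems to hang free. The finger opening was 21.4 mm on the 22 mm block, and the arm was still. I did no touch test of the slot sides.
- **Low block:** the last camera check put it at (-1.3, 0.7) mm from the recess centre. Its fitted height matched the finished blocks within the noise of the fit.
- **Middle block:** the same check gave (-2.3, 3.7) mm. The 3.7 mm is more than the 3 mm of play the recess allows, so I put that down to camera bias. Contact came at floor depth and the picture showed it seated. One height fit for it read 8 mm too high, which I blamed on the deck wood behind it.
- **Disagreements:** the camera and arm readings disagreed by 3–5 mm on where the long block sat in the grip. I corrected for this by measuring block and slot in the same picture, and the block entered with no noticeable force.
- **Not measured:** I did not re-measure the bystanders at the end. The pictures and forces showed no sign of touching any.

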